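# Lid the tube rack and hold it home in the code reader's corner

## Task

Put the lid squarely on the rack of micro tubes so that its four feet drop inside the rim, then, keeping the rack upright, set it with its lid on the reader's top and press it fully into the corner, so that it stands flat against both stops at once with both spring pins pushed in: a long side against the two far posts, an end against the left bar. The pins push the rack out again if you let go, so finish while still holding it pressed home, and leave the other things on the trolley where they are.

Things in the scene. Friction and masses are not known exactly. Their poses are not given: they have to be found in the camera images.
- tube_rack: white rack with 24 grey-capped tubes fixed in it, 56 (x) x 81 (y) x 44 (z) mm, 0.25 kg. Origin: centre of its underside; z up. Its 3 mm thick rim stands 7 mm above the caps (inside 50 x 75 mm). The same after a half turn. Grip it across its 56 mm width, at the middle of its long sides, so that a finger fits between the far stop posts.
- rack_lid: white lid: plate 52 (x) x 77 (y) x 4 mm on four tapered feet 5.5 mm tall; on top a rib 12 (x) x 40 (y) x 16 mm tall to lift it by. Origin: centre, at the feet's tips; z up; plate top at 9.5, rib top at 25.5 mm. The same after a half turn. Seated, its x is along the rack's x and its origin 38.5 mm above the rack's; 2 mm play to each side, self-guiding from about 4 mm off. 0.06 kg.
- reader: low white code reader 125 (x) x 108 (y) mm, flat slippery grey top at 32 mm, fixed. Origin: centre of its underside; x to its far side, y to its left, z up. The far stop (two posts) and the left stop (a bar) make a square corner; dark window under the rack's place. A home rack has its origin at x = 17, y = -2.5, z = 32 mm in this frame, its x along the reader's x (or half a turn).
- corner (a point): the corner where the inner faces of the far and left stops would meet, on the reader's top; axes as the reader's. The home rack lies on the -x, -y side of it.
- far_stop: the far stop: two smooth, slippery aluminium posts, 10 mm thick, 24 mm high above the reader's top, in line along the reader's y; their inner faces look to the reader's -x. The gap between them, 46 mm wide from y = -25 to +21 mm in the reader's frame, lets a finger in at the middle of the rack's long side. Frame as the reader's (origin at the reader's origin).
- left_stop: the left stop bar, smooth and slippery, 10 mm thick, 24 mm high above the reader's top, 70 mm long, running along the reader's x; its inner face looks to the reader's -y. Frame as the reader's.
- far_pin (a joint): 6 mm spring pin that stands 4 mm out of the right post of the far stop, 14 mm above the reader's top: 0 = out, 0.004 m = flush with the post. Pushes back with 1.4 N (out) to 2.8 N (flush).
- left_pin (a joint): the same kind of pin in the left bar, 14 mm above the reader's top; same values and forces.
- tube_bag: clear bag of purple-capped tubes, about 120 x 120 x 76 mm, fixed in the middle of the trolley; its bulk is centred 13 mm to -x and 39 mm to +y of its origin
- lab_timer: bystander: white bench timer 64x68x19 mm lying near the front left of the trolley; origin at the centre of its underside
- dropper_amber: bystander: amber dropper bottle with blue teat, 30 mm across, 101 mm tall, standing near the front edge; origin at the centre of its underside
- dropper_white: bystander: white dropper bottle, 30 mm across, 101 mm tall, standing near the front edge; origin at the centre of its underside
- marker: bystander: marker pen 127 mm long, 11 mm thick, lying along the front edge; origin at the centre of its underside
- sample_tube: bystander: capped sample tube 78 mm long, 16 mm thick, lying near the right edge; origin at the centre of its underside
- tape_roll: bystander: roll of white tape, 73 mm across, 25 mm high, lying at the back; origin at the centre of its underside
- lancet_box: bystander: closed carton 100x60x45 mm at the back of the trolley; origin at the centre of its underside
- slide_packet: bystander: closed packet 80x52x24 mm lying on the carton; origin at the centre of its underside

How it is judged:
On the way:
1. the lid is seated on the rack, its feet inside the rim (horizontal distance between rack_lid and tube_rack below 0.006 m and z of rack_lid in the frame of tube_rack between 0.035 and 0.0405 m and angle between the z axis of rack_lid and the z axis of tube_rack, either way round below 0.06 rad), for 0.2 s.
At the end, for the whole second after the job is handed in: Lid seated on the rack (6 mm sideways, 2 mm in height); rack flat on the reader (4 mm, 0.08 rad), square to it (0.05 rad), long side to the far posts, over 0.5 N on each stop, both pins in by over 3 mm, still, and held: over 1 N from the fingers on rack or lid (all of step 1 and z of tube_rack in the frame of reader between 0.029 and 0.036 m and angle between tube_rack's own z axis and vertical below 0.08 rad and angle between the y axis of tube_rack and the y axis of reader, either way round below 0.05 rad and contact force between tube_rack and far_stop above 0.5 N and contact force between tube_rack and left_stop above 0.5 N and value of joint each of far_pin, left_pin above 0.003 m and linear speed of tube_rack below 0.02 m/s and (contact force between the fingers and tube_rack above 1 N or contact force between the fingers and rack_lid above 1 N)); the arm keeps its last pose, push and grip.
It fails at once if the tube rack is tipped by more than about 20 degrees (angle between tube_rack's own z axis and vertical above 0.35 rad).
It fails at once if a bystander is moved by more than 3 cm (distance of any of lab_timer, dropper_amber, dropper_white, marker, sample_tube, tape_roll, lancet_box, slide_packet from where it was at the start of the episode above 0.03 m).
It also fails if it takes over 67 s, if anything falls off the work surface, if the arm or the gripper's body presses on something with over 40 N, if the wrist force passes 120 N, or if a joint passes its speed limit or range.

## Robot

A 6-joint arm with a two-finger parallel gripper is mounted at the origin on a cart in front of the work surface, level with it; the furniture and walls round the work are solid. World frame = base frame: x ahead of the robot, y to its left, z up, the work surface at z = 0. Lengths are in m, angles in rad, forces in N, time in s.
With the tool pointing down it reaches from about 0.225 to 0.725 m from the base axis. Payload 3.1 kg.
Tool frame: the origin (TCP) lies midway between the tips of the shut fingers; the grasp point (between the pads) lies 19 mm behind it (r.grip_point_offset is the distance from the TCP to the grasp point, in m); z points along the fingers, y is the line along which they close (so a half turn about z gives the same grasp; the last joint's range is limited). The gripper opens to 85 mm and grips with 20 to 120 N. Pads are 22 mm wide; open, the fingers measure 114 mm over their backs; the gripper's body (76 mm by 85 mm) begins 54 mm behind the grasp point. The pads swing forward as they close: fully open they stand 13 mm farther back than shut.
Start: joints at [1.199, 0.048, 0.099, 1.622, 0, 1.443], TCP at [0.127, 0.509, 0.231] pointing down, gripper open.
Joint ranges: [-2.91, 2.91], [-0.99, 1.94], [-1.21, 1.42], [-2.12, 2.29], [-1.49, 1.47], [-3.14, 3.14]. Speed limits (rad/s): [2.79, 2.79, 3.14, 3.14, 3.14, 3.14].

## Interface

Orientations are given as a unit quaternion [w, x, y, z].
In Python, from bench import r, vision, job, models gives the robot as it stands.
- The arm moves only by the tool move_arm, never from a script. Its argument "rows" is a list of rows, each an object with "travel": the shift along the tool's x, y, z in m, a list of three; "angular": the turn, a rotation vector about the tool's x, y, z in degrees, a list of three; "claw": the opening, from 0 (shut) to 1 (fully open). A call has exactly 8 rows; each row is the pose to reach, as a shift and turn from the pose commanded when the call began, along the tool's axes at that moment; what a row does not reach only later rows make up. A row lasts 1/12 s, in which the tool goes at most 41.7 mm and 7.16 degrees, less where a joint would pass 70% of its speed; a pose out of reach is approached as far as the arm can. A call with a gripper value outside its range is refused whole. The fingers move at their own pace and stop on an object; "force" is the grip in N (left out, the last holds). Time passes only in rows, so rows that repeat a pose let the fingers close, or fill a call up. It gives the time, the measured TCP pose, the force, the opening and the grip force at its end, in the units of the state.
- r.get_obs(): the state, without advancing time (a new reading comes with each control period).
- vision.capture(name): name is "scene" or "top" or "wrist"; returns (picture, depth): 420x560x3 uint8, blue, green, red; 420x560 float32, m along the optical axis (not along the pixel's ray), 0 where there is no reading.
- vision.camera_info(name): a dict with "fovy" (degrees; the focal length in pixels is half the picture's height over the tangent of half this angle, whatever the lens; pixels are square), "cx", "cy" (the principal point, pixels), "T" (4x4, takes a point from camera to world coordinates); the wrist camera has in their place "tool_from_camera" (4x4, takes a point from camera to tool coordinates, whose origin is the TCP and whose axes are the flange's). Camera axes: x right, y down, z forward; pixel columns grow to the right and rows downward; lengths in m; the calibration is good to about 2 mm. A picture is of the moment at which its call begins: read the wrist's pose just before it. camera_info takes no time and is no camera call.
- job.job_done(): hands the job in; it is judged then, once.
Trained networks look in the newest picture that a camera, given by its name, has taken for a name from the list of things; names that differ only in an ending like _2 or _b are one class to them, and where a whole thing is asked for, a point or a joint stands for the part that bears it (a point fixed in the world has none). Each returns a list of dicts, best first, with "p" (0 to 1); they miss things now and then, are a little off and sometimes report something else, mostly with a low value. They report only what shows in the picture. A call takes as long as a camera call.
- models.regions_of(camera, query): "pixels" (420x560 bool, what is visible of it) and "xy" ([column, row] in pixels, amid what is visible of it).
- models.spot_point(camera, query): "xy" ([column, row] in pixels: a listed point, or the origin of a listed thing).
The state is a dict: "t": time; "qpos": joint angles; "dq": joint speeds; "joint_torque": joint torques, N m; "ee_pos": TCP position; "eef_rot": TCP orientation; "contact_force": force on the tool from outside, world axes, zero at the start; "moment": the same for the moment, N m; "gripper_width": opening from 0.0 (shut) to 1.0 (fully open); "grasp_force": force on a finger pad.
Only numpy, scipy, OpenCV 4.12 (cv2) and the standard library are available. Lean on these libraries where they do the work, as an engineer would, in place of code of your own. Each camera call takes 0.05 s, during which the arm holds its last target. There are 200 camera calls.

## Working session

There is one attempt and no reset: what is moved stays moved. The work goes in short steps, Python scripts to look and compute and a tool call to move; the robot and the scene stay as the last step left them, time stands still between calls to the robot, and variables do not carry over. Pictures are saved under pics/ and viewed, at most 10 in all, crops included, and the job is handed in when it is done.

Besides the shell and the picture viewer there is one more tool, called as a command line: name --argument value ..., lists and objects as JSON in quotes. move_arm: Moves the arm, as the interface text tells. Its arguments: {"type":"object","properties":{"rows":{"type":"array"},"force":{"type":"number"}},"required":["rows"]}

```bash
mkdir -p pics; ls
cat > h.py <<'E'
import numpy as np,cv2
from bench import r,vision,job,models
from scipy.spatial.transform import Rotation as R
def Tcam(n,obs=None):
    i=vision.camera_info(n)
    if n!='wrist': return i,np.array(i['T'])
    o=obs or r.get_obs(); q=o['eef_rot']; T=np.eye(4); T[:3,:3]=R.from_quat([q[1],q[2],q[3],q[0]]).as_matrix(); T[:3,3]=o['ee_pos']
    return i,T@np.array(i['tool_from_camera'])
def cloud(n,d,obs=None):
    i,T=Tcam(n,obs); f=210/np.tan(np.radians(i['fovy'])/2)
    v,u=np.mgrid[0:420,0:560]
    P=np.stack([(u-i['cx'])/f*d,(v-i['cy'])/f*d,d],-1)
    W=P@T[:3,:3].T+T[:3,3]; W[d<=0]=np.nan
    return W
def grab(n):
    o=r.get_obs(); p,d=vision.capture(n); return p,d,cloud(n,d,o)
E
python3 - <<'E'
from h import *
for n in ['scene','top']:
    p,d,W=grab(n); cv2.imwrite(f'pics/{n}0.png',p); np.save(f'{n}0.npy',W)
    print(n,np.round(np.array(vision.camera_info(n)['T']),3).tolist())
    for q in ['tube_rack','rack_lid','reader','far_stop','left_stop','tube_bag']:
        for g in models.regions_of(n,q)[:2]:
            m=g['pixels']; w=W[m]; w=w[~np.isnan(w[:,0])]
            print(q,round(g['p'],2),np.round(g['xy']),m.sum(),np.round(np.median(w,0),3),np.round(np.percentile(w,[2,98],axis=0),3).tolist())
print(r.get_obs())
E
```

```text
pics
scene [[0.742, -0.304, 0.597, -0.073], [-0.67, -0.34, 0.66, -0.673], [0.002, -0.89, -0.456, 0.519], [0.0, 0.0, 0.0, 1.0]]
tube_rack 0.87 [379. 244.] 1846 [ 0.594 -0.208  0.034] [[0.562, -0.231, -0.0], [0.647, -0.169, 0.045]]
rack_lid 0.94 [335. 289.] 935 [ 0.458 -0.228  0.01 ] [[0.428, -0.251, 0.007], [0.504, -0.198, 0.027]]
rack_lid 0.15 [356. 211.] 1044 [ 0.663 -0.104  0.026] [[0.657, -0.122, 0.003], [0.714, -0.024, 0.046]]
reader 0.75 [247. 186.] 1775 [0.566 0.147 0.033] [[0.509, 0.052, 0.01], [0.632, 0.195, 0.065]]
far_stop 0.51 [275. 176.] 167 [0.627 0.125 0.049] [[0.613, 0.087, 0.033], [0.637, 0.177, 0.059]]
left_stop 0.88 [241. 173.] 299 [0.592 0.182 0.047] [[0.562, 0.174, 0.033], [0.626, 0.192, 0.058]]
tube_bag 0.24 [334. 290.] 881 [ 0.458 -0.228  0.01 ] [[0.429, -0.25, 0.008], [0.501, -0.197, 0.027]]
top [[-0.016, -0.992, 0.125, 0.406], [-1.0, 0.015, -0.011, -0.015], [0.009, -0.125, -0.992, 1.145], [0.0, 0.0, 0.0, 1.0]]
tube_rack 0.6 [343. 185.] 958 [ 0.606 -0.198  0.037] [[0.566, -0.227, 0.002], [0.647, -0.17, 0.048]]
rack_lid 0.61 [351. 240.] 702 [ 0.47  -0.219  0.011
[... 540 characters left out ...]
.7, 'qpos': array([1.19918013e+00, 4.79415123e-02, 9.92472285e-02, 1.62199755e+00,
       2.24892559e-05, 1.44299431e+00]), 'dq': array([-9.23139395e-04, -8.87389874e-05,  3.08057897e-04,  2.28534246e-04,
       -1.44725447e-03, -2.49651714e-03]), 'joint_torque': array([-6.76390064e-04, -3.38503897e+01,  3.20053232e+01,  8.89180992e-04,
       -1.25933266e-04, -6.74552680e-06]), 'ee_pos': array([0.12674879, 0.50948257, 0.23136573]), 'eef_rot': array([2.01596162e-06, 1.21605364e-01, 9.92578527e-01, 5.34070538e-05]), 'contact_force': array([ 0.65631275,  0.21863485, -0.21447129]), 'moment': array([ 0.04271573,  0.00629924, -0.04150165]), 'grasp_force': 0.0, 'gripper_width': 0.9968211664171144}
```

View pics/scene0.png

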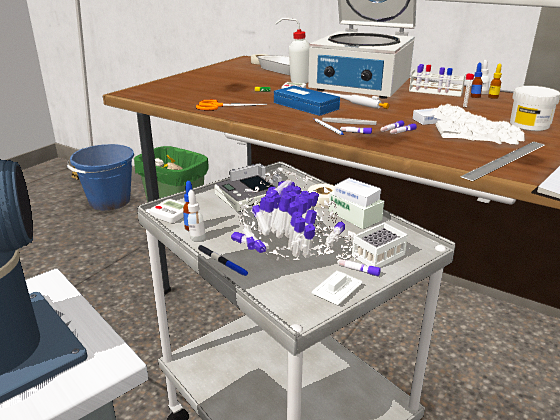

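View pics/top0.png

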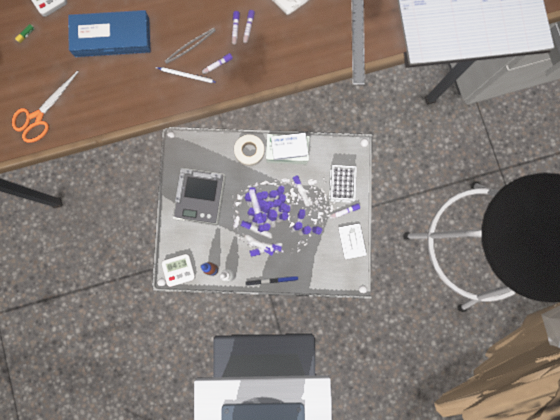

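Run:
```python
from h import *
W=np.load('top0.npy'); Ws=np.load('scene0.npy')
def rect(P,name):
    b=cv2.minAreaRect((P[:,:2]*1000).astype(np.float32)); print(name,len(P),np.round(b[0],1),np.round(b[1],1),round(b[2],1))
def sel(W,x0,x1,y0,y1,z0,z1):
    return W[(W[...,0]>x0)&(W[...,0]<x1)&(W[...,1]>y0)&(W[...,1]<y1)&(W[...,2]>z0)&(W[...,2]<z1)]
for n,w in [('top',W),('scene',Ws)]:
    print(n)
    rect(sel(w,.54,.68,-.25,-.15,.033,.06),'rack')
    rect(sel(w,.41,.53,-.27,-.18,.006,.03),'lid'); rect(sel(w,.41,.53,-.27,-.18,.02,.035),'rib')
    rect(sel(w,.49,.66,.07,.22,.026,.04),'readertop')
    rect(sel(w,.49,.66,.07,.22,.05,.065),'stops')
    rect(sel(w,.49,.61,.16,.22,.05,.065),'leftbar')
    rect(sel(w,.612,.66,.07,.17,.05,.065),'far')
    for z0,x in [('bag',sel(w,.5,.7,-.15,.08,.02,.2)),('all>8cm',sel(w,.2,.9,-.4,.4,.07,.4))]: print(z0,len(x), np.round(np.percentile(x,[1,99],axis=0),3).tolist() if len(x) else '')
```

```text
top
rack 650 [ 606.3 -199.4] [56.8 82. ] 85.8
lid 693 [ 468.4 -216.1] [ 81.2 116.6] 85.5
rib 91 [ 469.4 -220.8] [39.8 12.2] 9.2
readertop 2007 [581.7 145. ] [107.9 125.3] 80.5
stops 248 [596.9 143.5] [95.7 80.2] 80.1
leftbar 101 [587.1 186.6] [14.  46.7] 76.7
far 73 [629.4 130.4] [81.1 11.7] 80.1
bag 3110 [[0.501, -0.144, 0.022], [0.698, 0.058, 0.102]]
all>8cm 19281 [[0.49, -0.369, 0.071], [0.899, 0.395, 0.113]]
scene
rack 971 [ 604.  -200.9] [59.7 84.6] 85.4
lid 969 [ 481.  -219.5] [111.1  56.5] 13.3
rib 140 [ 467.  -222.8] [41.5 12.5] 9.3
readertop 1043 [576.6 141.6] [108.1 122.1] 78.0
stops 197 [594.6 141.3] [99.4 80.8] 80.7
leftbar 86 [585.3 185.2] [14.8 48.4] 82.1
far 65 [627.5 128.2] [84. 12.] 80.2
bag 3794 [[0.501, -0.148, 0.021], [0.698, 0.057, 0.1]]
all>8cm 11604 [[0.394, -0.38, 0.07], [0.898, 0.391, 0.112]]
```

The scene view has the lid at (335,289), the rack at (379,243) and the reader behind the bag at (247,186). The top view has the rack at (343,183), the lid at (352,240) and the reader at (200,195). Next I move over the lid and rack.

move_arm --rows '[{"travel": [-0.55, -0.6, -0.04], "angular": [0, 0, -3], "claw": 1}, {"travel": [-0.55, -0.6, -0.04], "angular": [0, 0, -6], "claw": 1}, {"travel": [-0.55, -0.6, -0.04], "angular": [0, 0, -9], "claw": 1}, {"travel": [-0.55, -0.6, -0.04], "angular": [0, 0, -12], "claw": 1}, {"travel": [-0.55, -0.6, -0.04], "angular": [0, 0, -15], "claw": 1}, {"travel": [-0.55, -0.6, -0.04], "angular": [0, 0, -18], "claw": 1}, {"travel": [-0.55, -0.6, -0.04], "angular": [0, 0, -21], "claw": 1}, {"travel": [-0.55, -0.6, -0.04], "angular": [0, 0, -23], "claw": 1}]'

```text
t: 1.37
ee_pos: [0.2862, 0.2153, 0.2481]
eef_rot: [0.001, -0.08, 0.997, 0.0]
contact_force: [0.9, 0.3, -0.2]
gripper_width: 1.001
grasp_force: 0.0
```

```bash
cat >> h.py <<'E'
def pose():
    o=r.get_obs(); q=o['eef_rot']; M=R.from_quat([q[1],q[2],q[3],q[0]]).as_matrix(); return np.array(o['ee_pos']),M,o
def plan(p,phi=None):
    "target TCP p, tool-y world angle phi deg (mod 180) -> travel, angular"
    e,M,o=pose(); t=M.T@(np.array(p)-e)
    cur=np.degrees(np.arctan2(M[1,1],M[0,1])); d=0 if phi is None else (phi-cur)
    d=(d+180)%360-180
    Md=np.column_stack([[np.sin(np.radians(cur+d)),-np.cos(np.radians(cur+d)),0],[np.cos(np.radians(cur+d)),np.sin(np.radians(cur+d)),0],[0,0,-1]])
    a=np.degrees(R.from_matrix(M.T@Md).as_rotvec())
    print('at',np.round(e,4),'phi',round(cur,2),'travel',np.round(t,4).tolist(),'ang',np.round(a,2).tolist(),'q6',round(o['qpos'][5],2),'F',np.round(o['contact_force'],1),'w',round(o['gripper_width'],3),'gf',round(o['grasp_force'],1),'t',round(o['t'],2))
E
python3 -c "
from h import *
print(np.round(vision.camera_info('wrist')['tool_from_camera'],3).tolist(), vision.camera_info('wrist')['fovy'])
plan([.51,-.21,.27],99.2)"
```

```text
[[0.001, -0.956, -0.293, 0.074], [1.0, 0.001, 0.0, 0.0], [0.0, -0.293, 0.956, -0.142], [0.0, 0.0, 0.0, 1.0]] 60.04245376860253Traceback (most recent call last):
  File "<string>", line 4, in <module>
    plan([.51,-.21,.27],99.2)
    ~~~~^^^^^^^^^^^^^^^^^^^^^
  File "h.py", line 25, in plan
    a=np.degrees(R.from_matrix(M.T@Md).as_rotvec())
                 ~~~~~~~~~~~~~^^^^^^^^
  File "scipy/spatial/transform/_rotation.pyx", line 1143, in scipy.spatial.transform._rotation.Rotation.from_matrix
ValueError: Non-positive determinant (left-handed or null coordinate frame) in rotation matrix 0: [[-9.99998915e-01 -3.12406857e-04  1.43925099e-03]
 [-3.12992563e-04  9.99999868e-01 -4.06744819e-04]
 [ 1.43912373e-03  4.07194853e-04  9.99998882e-01]].
```

```bash
sed -i 's/\[np.sin(np.radians(cur+d)),-np.cos(np.radians(cur+d)),0\]/[-np.sin(np.radians(cur+d)),np.cos(np.radians(cur+d)),0]/' h.py
python3 -c "
from h import *
plan([.50,-.21,.24],99.2)"
```

```text
at [0.2862 0.2153 0.2481] phi 99.22 travel [-0.1429, -0.4541, 0.0081] ang [0.02, 0.08, 0.02] q6 0.3 F [ 0.9  0.3 -0.2] w 1.001 gf 0.0 t 1.37
```

move_arm --rows '[{"travel": [-0.1, -0.32, 0], "angular": [0, 0, 0], "claw": 1}, {"travel": [-0.1, -0.32, 0], "angular": [0, 0, 0], "claw": 1}, {"travel": [-0.1, -0.32, 0], "angular": [0, 0, 0], "claw": 1}, {"travel": [-0.1, -0.32, 0], "angular": [0, 0, 0], "claw": 1}, {"travel": [-0.1, -0.32, 0], "angular": [0, 0, 0], "claw": 1}, {"travel": [-0.1, -0.32, 0], "angular": [0, 0, 0], "claw": 1}, {"travel": [-0.1, -0.32, 0], "angular": [0, 0, 0], "claw": 1}, {"travel": [-0.1, -0.32, 0], "angular": [0, 0, 0], "claw": 1}]'

```text
t: 2.03
ee_pos: [0.4345, -0.0839, 0.248]
eef_rot: [0.001, -0.078, 0.997, -0.0]
contact_force: [0.8, 1.4, 0.8]
gripper_width: 0.997
grasp_force: 0.0
```

move_arm --rows '[{"travel": [-0.01, -0.04, 0], "angular": [0, 0, 0], "claw": 0.5}, {"travel": [-0.02, -0.08, 0], "angular": [0, 0, 0], "claw": 0.5}, {"travel": [-0.03, -0.12, 0], "angular": [0, 0, 0], "claw": 0.5}, {"travel": [-0.04, -0.13, 0], "angular": [0, 0, 0], "claw": 0.5}, {"travel": [-0.043, -0.134, 0], "angular": [0, 0, 0], "claw": 0.5}, {"travel": [-0.043, -0.134, 0], "angular": [0, 0, 0], "claw": 0.5}, {"travel": [-0.043, -0.134, 0], "angular": [0, 0, 0], "claw": 0.5}, {"travel": [-0.043, -0.134, 0], "angular": [0, 0, 0], "claw": 0.5}]'

```text
t: 2.7
ee_pos: [0.497, -0.206, 0.2481]
eef_rot: [-0.0, -0.079, 0.997, 0.0]
contact_force: [0.6, 0.5, -0.4]
gripper_width: 0.498
grasp_force: 0.0
```

```bash
cat >> h.py <<'E'
def rect(P,name):
    b=cv2.minAreaRect((P[:,:2]*1000).astype(np.float32)); print(name,len(P),'c',np.round(b[0],1),'s',np.round(b[1],1),'a',round(b[2],1),'z',np.round(np.percentile(P[:,2],[5,50,95])*1000,1)); return b
def sel(W,x0,x1,y0,y1,z0,z1):
    return W[(W[...,0]>x0)&(W[...,0]<x1)&(W[...,1]>y0)&(W[...,1]<y1)&(W[...,2]>z0)&(W[...,2]<z1)]
E
python3 - <<'E'
from h import *
plan([.469,-.221,.05],99.2)
p,d,W=grab('wrist'); cv2.imwrite('pics/w1.png',p); np.save('w1.npy',W)
rect(sel(W,.53,.68,-.26,-.14,.041,.06),'rackrim')
rect(sel(W,.41,.53,-.27,-.17,.02,.035),'rib')
rect(sel(W,.41,.53,-.27,-.17,.007,.013),'plate')
t=sel(W,.40,.53,-.27,-.17,-.01,.005);print('table z',np.median(t[:,2]),len(t))
E
```

```text
at [ 0.497  -0.206   0.2481] phi 99.11 travel [0.03, -0.0105, 0.1981] ang [0.01, 0.0, -0.09] q6 -0.68 F [ 0.6  0.5 -0.4] w 0.498 gf 0.0 t 2.7
rackrim 743 c [ 586.9 -188.5] s [ 76.4 121.9] a 83.3 z [41.7 43.1 44.8]
rib 479 c [ 468.2 -221.6] s [39.8 11.9] a 10.5 z [23.  24.5 25.7]
plate 3273 c [ 483.6 -216.4] s [114.3  61.3] a 17.7 z [ 7.5  8.8 10.6]
table z -0.0010249722105192816 7700
```

View pics/w1.png

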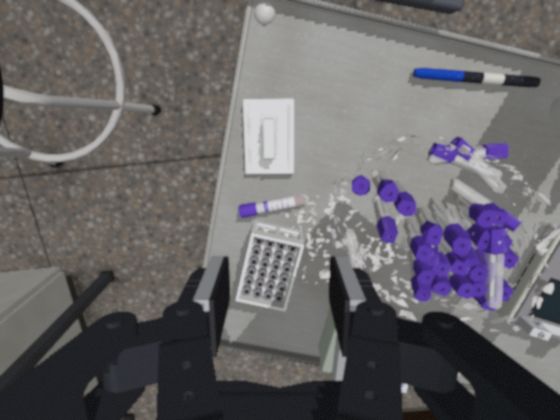

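The wrist view shows the lid at (268,136) with its rib at (268,138), and the rack at (270,265) in full view between the fingers. I measure each one as a separate component.

```bash
cat >> h.py <<'E'
def comp(W,uv,z0,z1,name):
    m=((W[...,2]>z0)&(W[...,2]<z1)).astype(np.uint8)
    n,L=cv2.connectedComponents(m); v,u=np.mgrid[0:420,0:560]
    c=np.where(L>0,np.hypot(u-uv[0],v-uv[1]),1e9); k=L.flat[c.argmin()]
    return rect(W[L==k],name)
E
python3 - <<'E'
from h import *
W=np.load('w1.npy')
comp(W,(245,300),.038,.05,'rack')
comp(W,(250,160),.005,.03,'lid')
comp(W,(268,140),.018,.03,'rib')
plan([.469,-.2215,.05],99.2)
E
```

```text
rack 862 c [ 605.4 -199.6] s [56.1 82.1] a 85.5 z [39.  42.8 44.2]
lid 3736 c [ 468.2 -221.5] s [77.  51.9] a 9.9 z [ 7.5  9.  24.8]
rib 482 c [ 468.2 -221.6] s [39.8 11.9] a 10.6 z [23.  24.5 25.7]
at [ 0.4971 -0.2059  0.2483] phi 99.12 travel [0.0303, -0.0109, 0.1982] ang [-0.01, 0.02, -0.08] q6 -0.68 F [ 0.6 -1.1  0.3] w 0.502 gf 0.0 t 2.75
```

move_arm --rows '[{"travel": [0.031, -0.011, 0.02], "angular": [0, 0, -0.9], "claw": 0.5}, {"travel": [0.031, -0.011, 0.06], "angular": [0, 0, -0.9], "claw": 0.5}, {"travel": [0.031, -0.011, 0.1], "angular": [0, 0, -0.9], "claw": 0.5}, {"travel": [0.031, -0.011, 0.14], "angular": [0, 0, -0.9], "claw": 0.5}, {"travel": [0.031, -0.011, 0.18], "angular": [0, 0, -0.9], "claw": 0.5}, {"travel": [0.031, -0.011, 0.215], "angular": [0, 0, -0.9], "claw": 0.5}, {"travel": [0.031, -0.011, 0.235], "angular": [0, 0, -0.9], "claw": 0.5}, {"travel": [0.031, -0.011, 0.235], "angular": [0, 0, -0.9], "claw": 0.5}]'

```text
t: 3.42
ee_pos: [0.4666, -0.2206, 0.0099]
eef_rot: [-0.002, -0.087, 0.996, 0.001]
contact_force: [0.7, -0.2, 0.6]
gripper_width: 0.498
grasp_force: 0.0
```

move_arm --rows '[{"travel": [0, 0, 0], "angular": [0, 0, 0], "claw": 0}, {"travel": [0, 0, 0], "angular": [0, 0, 0], "claw": 0}, {"travel": [0, 0, 0], "angular": [0, 0, 0], "claw": 0}, {"travel": [0, 0, 0], "angular": [0, 0, 0], "claw": 0}, {"travel": [0, 0, 0], "angular": [0, 0, 0], "claw": 0}, {"travel": [0, 0, 0], "angular": [0, 0, 0], "claw": 0}, {"travel": [0, 0, 0], "angular": [0, 0, 0], "claw": 0}, {"travel": [0, 0, 0], "angular": [0, 0, 0], "claw": 0}]' --force 35

```text
t: 4.08
ee_pos: [0.4692, -0.223, 0.0139]
eef_rot: [0.001, -0.087, 0.996, -0.0]
contact_force: [-0.7, 1.7, 6.2]
gripper_width: 0.129
grasp_force: 37.5
```

```bash
python3 -c "
from h import *
plan([.6054,-.1996,.12],85.5)"
```

```text
at [ 0.4692 -0.223   0.0139] phi 99.94 travel [-0.1383, -0.0005, -0.1059] ang [-0.01, 0.09, 14.44] q6 -0.75 F [-0.7  1.7  6.2] w 0.129 gf 37.5 t 4.08
```

move_arm --rows '[{"travel": [0, 0, -0.03], "angular": [0, 0, 0], "claw": 0}, {"travel": [0, 0, -0.07], "angular": [0, 0, 1], "claw": 0}, {"travel": [-0.02, 0, -0.1], "angular": [0, 0, 4], "claw": 0}, {"travel": [-0.05, 0, -0.106], "angular": [0, 0, 8], "claw": 0}, {"travel": [-0.085, 0, -0.106], "angular": [0, 0, 11], "claw": 0}, {"travel": [-0.115, 0, -0.106], "angular": [0, 0, 14.4], "claw": 0}, {"travel": [-0.138, 0, -0.106], "angular": [0, 0, 14.4], "claw": 0}, {"travel": [-0.138, 0, -0.106], "angular": [0, 0, 14.4], "claw": 0}]'

```text
t: 4.75
ee_pos: [0.608, -0.1982, 0.1169]
eef_rot: [0.001, 0.038, 0.999, 0.0]
contact_force: [-0.5, -0.0, -0.9]
gripper_width: 0.124
grasp_force: 36.7
```

Run:
```python
from h import *
p,d,W=grab('wrist'); cv2.imwrite('pics/w2.png',p); np.save('w2.npy',W)
plan([.6054,-.1996,.06],85.5)
for a in [(.09,.125)]:
    comp(W,(280,230),*a,'lid')
```

```text
at [ 0.6057 -0.1986  0.117 ] phi 85.64 travel [0.0002, -0.001, 0.057] ang [0.01, -0.08, 0.14] q6 -0.35 F [-0.7 -0.4  0.2] w 0.127 gf 36.7 t 4.8
lid 9406 c [ 597.1 -196.9] s [52.1 55.6] a 85.6 z [110.7 111.9 115.8]
```

View pics/w2.png

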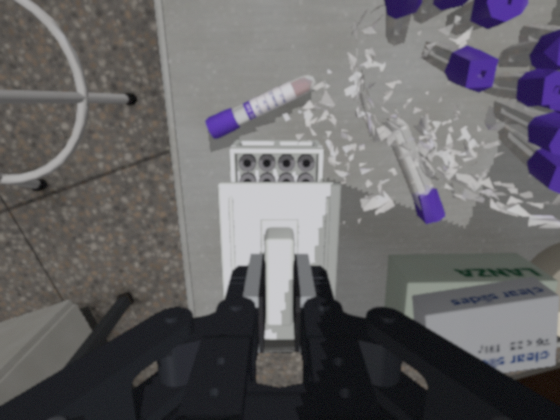

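The lid is held level over the rack, with its near edge at image row 184. The rack's near edge shows at row 147, columns 230 to 322. I compare the two from this frame.

Run:
```python
from h import *
W=np.load('w2.npy')
a=np.radians(-4.5); ux=np.array([np.cos(a),np.sin(a)]); uy=np.array([-ux[1],ux[0]])
for n,z0,z1 in [('rack',.041,.048),('lid',.107,.1135)]:
    P=sel(W,.54,.66,-.25,-.14,z0,z1)[:,:2]-[.6054,-.1996]
    s,t=P@ux*1000,P@uy*1000
    print(n,len(P),'near edge',np.percentile(s,[.3,1,3]).round(1),'lat',np.percentile(t,[.5,2,98,99.5]).round(1))
comp(W,(276,150),.040,.048,'rack')
```

```text
rack 791 near edge [-40.5 -40.5 -40.4] lat [-27.7 -27.6  27.7  28. ]
lid 8845 near edge [-36.  -35.8 -35.4] lat [-23.7 -23.1  27.1  27.7]
rack 808 c [ 575.2 -197.1] s [56.1 20.8] a 86.0 z [41.7 43.1 44.3]
```

move_arm --rows '[{"travel": [0, -0.001, 0.025], "angular": [0, 0, 0], "claw": 0}, {"travel": [0, -0.001, 0.045], "angular": [0, 0, 0], "claw": 0}, {"travel": [0, -0.001, 0.053], "angular": [0, 0, 0], "claw": 0}, {"travel": [0, -0.001, 0.056], "angular": [0, 0, 0], "claw": 0}, {"travel": [0, -0.001, 0.058], "angular": [0, 0, 0], "claw": 0}, {"travel": [0, -0.001, 0.06], "angular": [0, 0, 0], "claw": 0}, {"travel": [0, -0.001, 0.062], "angular": [0, 0, 0], "claw": 0}, {"travel": [0, -0.001, 0.063], "angular": [0, 0, 0], "claw": 0}]'

```text
t: 5.47
ee_pos: [0.6051, -0.2006, 0.0569]
eef_rot: [0.001, 0.039, 0.999, -0.0]
contact_force: [-0.4, 0.2, -0.7]
gripper_width: 0.129
grasp_force: 36.7
```

Run:
```python
from h import *
p,d,W=grab('wrist'); cv2.imwrite('pics/w3.png',p); np.save('w3.npy',W)
plan([.6054,-.1996,.053],85.5)
a=np.radians(-4.5); ux=np.array([np.cos(a),np.sin(a)]); uy=np.array([-ux[1],ux[0]])
P=sel(W,.54,.66,-.26,-.14,.03,.055); Q=P[:,:2]-[.6054,-.1996]
s,t=Q@ux*1000,Q@uy*1000
for lo in range(-44,-10,3):
    m=(s>=lo)&(s<lo+3)&(abs(t)<18); 
    if m.sum(): print(lo,m.sum(),np.round(np.percentile(P[m,2]*1000,[5,50,95]),1))
m=P[:,2]>.046; print(np.percentile(s[m],[.5,2]),np.percentile(t[m],[.5,99.5]),np.median(P[m,2]))
```

```text
at [ 0.6049 -0.2004  0.0565] phi 85.53 travel [-0.0005, 0.0008, 0.0035] ang [-0.03, 0.08, 0.03] q6 -0.35 F [ 0.2  0.5 -0.8] w 0.126 gf 36.7 t 5.52
-41 1138 [31.7 42.9 51.6]
-38 718 [36.4 51.6 52.6]
-35 592 [50.6 51.7 52.8]
-32 578 [50.7 51.7 52.7]
-29 567 [50.7 51.8 52.7]
-26 596 [50.8 51.8 53.2]
-23 571 [51.  52.4 54.5]
-20 381 [51.  52.  54.1]
-17 343 [50.7 51.8 53.8]
-14 330 [51.  51.9 53.8]
-11 321 [50.9 51.8 54. ]
[-63.79520211 -38.57744307] [-26.25544993  47.67481094] 0.05179010066408832
```

move_arm --rows '[{"travel": [0, 0, 0.001], "angular": [0, 0, 0], "claw": 0}, {"travel": [0, 0, 0.002], "angular": [0, 0, 0], "claw": 0}, {"travel": [0, 0, 0.003], "angular": [0, 0, 0], "claw": 0}, {"travel": [0, 0, 0.004], "angular": [0, 0, 0], "claw": 0}, {"travel": [0, 0, 0.004], "angular": [0, 0, 0], "claw": 0}, {"travel": [0, 0, 0.004], "angular": [0, 0, 0], "claw": 0}, {"travel": [0, 0, 0.004], "angular": [0, 0, 0], "claw": 0}, {"travel": [0, 0, 0.004], "angular": [0, 0, 0], "claw": 0}]'

```text
t: 6.18
ee_pos: [0.6046, -0.2002, 0.0524]
eef_rot: [0.0, 0.039, 0.999, -0.0]
contact_force: [-1.6, 1.8, 4.8]
gripper_width: 0.128
grasp_force: 37.4
```

```bash
cat > chk.py <<'E'
from h import *
p,d,W=grab('wrist'); np.save('wl.npy',W)
plan([.6054,-.1996,.053],85.5)
a=np.radians(-4.5); ux=np.array([np.cos(a),np.sin(a)]); uy=np.array([-ux[1],ux[0]])
P=sel(W,.54,.66,-.26,-.14,.03,.058); Q=P[:,:2]-[.6054,-.1996]
s,t=Q@ux*1000,Q@uy*1000
for lo in range(-44,-10,6):
  for tl,th in [(-26,-15),(-15,15),(15,26)]:
    m=(s>=lo)&(s<lo+6)&(t>tl)&(t<th)
    if m.sum(): print(lo,tl,m.sum(),np.round(np.percentile(P[m,2]*1000,[5,50,95]),1))
E
python3 chk.py
```

```text
at [ 0.6046 -0.2002  0.0524] phi 85.54 travel [-0.0007, 0.0006, -0.0006] ang [-0.01, 0.04, 0.04] q6 -0.35 F [-1.6  1.2  5.9] w 0.128 gf 37.4 t 6.23
-44 -26 363 [31.7 42.8 47.4]
-44 -15 969 [31.7 42.8 47.5]
-44 15 358 [31.4 42.9 47.5]
-38 -26 363 [46.2 47.3 48.4]
-38 -15 986 [46.2 47.3 48.3]
-38 15 354 [46.2 47.3 48.4]
-32 -26 340 [46.3 47.5 48.7]
-32 -15 962 [46.4 47.3 48.3]
-32 15 331 [46.2 47.5 48.8]
-26 -26 335 [46.3 47.3 48.8]
-26 -15 1133 [46.6 48.  55.6]
-26 15 317 [46.3 47.4 48.8]
-20 -26 322 [46.4 47.4 48.8]
-20 -15 543 [46.5 47.6 50.2]
-20 15 322 [46.2 47.5 48.8]
-14 -26 310 [46.3 47.4 48.9]
-14 -15 573 [46.4 47.6 56.9]
-14 15 299 [46.2 47.4 48.9]
```

move_arm --rows '[{"travel": [0, 0, 0], "angular": [0, 0, 0], "claw": 0.35}, {"travel": [0, 0, 0], "angular": [0, 0, 0], "claw": 0.35}, {"travel": [0, 0, 0], "angular": [0, 0, 0], "claw": 0.35}, {"travel": [0, 0, -0.01], "angular": [0, 0, 0], "claw": 0.35}, {"travel": [0, 0, -0.04], "angular": [0, 0, 0], "claw": 0.6}, {"travel": [0, 0, -0.07], "angular": [0, 0, 0], "claw": 0.8}, {"travel": [0, 0, -0.1], "angular": [0, 0, 0], "claw": 1}, {"travel": [0, 0, -0.1], "angular": [0, 0, 0], "claw": 1}]'

```text
t: 6.9
ee_pos: [0.6081, -0.2018, 0.1607]
eef_rot: [0.006, 0.039, 0.999, -0.003]
contact_force: [0.6, -0.2, 1.7]
gripper_width: 0.896
grasp_force: 0.0
```

Run:
```python
from h import *
p,d,W=grab('wrist'); cv2.imwrite('pics/w4.png',p)
plan([.6054,-.1996,.012],85.5)
comp(W,(276,160),.036,.053,'rack+lid'); comp(W,(276,250),.055,.07,'rib')
Wt=np.load('top0.npy'); Ws=np.load('scene0.npy')
for n,w in [('top',Wt),('scene',Ws),('wrist',W)]:
    for y0,y1 in [(-.17,-.155),(-.155,-.14),(-.14,-.125),(-.125,-.11),(-.275,-.26),(-.26,-.245),(-.245,-.23)]:
        P=sel(w,.585,.625,y0,y1,-.02,.15); print(n,y0,len(P),np.round(P[:,2].max()*1000,1) if len(P) else '',np.round(np.percentile(P[:,2],95)*1000,1) if len(P) else '')
```

```text
at [ 0.6073 -0.2015  0.1578] phi 85.53 travel [0.0035, 0.0022, 0.1457] ang [-0.2, 0.56, 0.03] q6 -0.35 F [ 0.3 -0.   0.7] w 0.975 gf 0.0 t 6.95
rack+lid 7102 c [ 605.6 -199.6] s [56.1 81.4] a 85.4 z [43.  47.3 49. ]
rib 971 c [ 604.5 -200. ] s [11.3 40. ] a 85.9 z [61.6 63.1 64.2]
top -0.17 100 48.2 7.4
top -0.155 98 16.3 13.0
top -0.14 94 19.4 15.2
top -0.125 93 57.5 15.8
top -0.275 92 5.6 3.9
top -0.26 99 6.6 5.3
top -0.245 64 5.4 4.4
scene -0.17 7 1.0 0.9
scene -0.155 21 11.9 10.6
scene -0.14 84 15.8 14.3
scene -0.125 72 14.9 14.1
scene -0.275 112 2.5 1.7
scene -0.26 109 2.6 1.6
scene -0.245 132 46.0 40.6
wrist -0.17 628 12.0 7.2
wrist -0.155 797 12.2 10.1
wrist -0.14 894 15.3 13.0
wrist -0.125 767 60.3 13.0
wrist -0.275 769 1.2 0.2
wrist -0.26 790 1.8 0.2
wrist -0.245 674 1.0 0.2
```

View pics/w4.png

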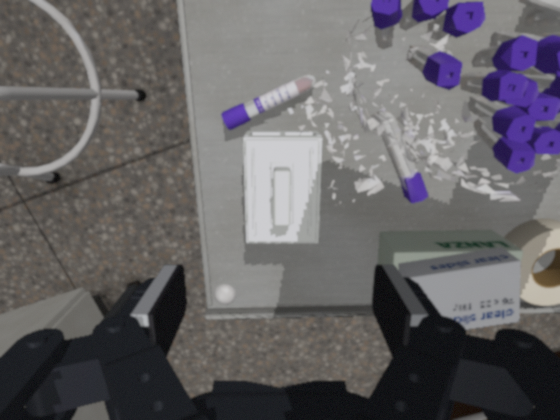

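The lid is seated, with its centre within 1.2 mm of the rack's in the measured cloud. The low edge of the bag is about 12 mm high near the +y finger, so I use a narrower opening.

move_arm --rows '[{"travel": [0, 0.001, 0.02], "angular": [0, 0, 0], "claw": 0.82}, {"travel": [0, 0.001, 0.04], "angular": [0, 0, 0], "claw": 0.82}, {"travel": [0, 0.001, 0.06], "angular": [0, 0, 0], "claw": 0.82}, {"travel": [0, 0.001, 0.07], "angular": [0, 0, 0], "claw": 0.82}, {"travel": [0, 0.001, 0.07], "angular": [0, 0, 0], "claw": 0.82}, {"travel": [0, 0.001, 0.07], "angular": [0, 0, 0], "claw": 0.82}, {"travel": [0, 0.001, 0.07], "angular": [0, 0, 0], "claw": 0.82}, {"travel": [0, 0.001, 0.07], "angular": [0, 0, 0], "claw": 0.82}]'

```text
t: 7.62
ee_pos: [0.6056, -0.1997, 0.0835]
eef_rot: [0.001, 0.039, 0.999, -0.001]
contact_force: [-0.5, -0.1, -0.3]
gripper_width: 0.822
grasp_force: 0.0
```

```bash
python3 -c "
from h import *
plan([.6055,-.1997,.009],85.5)"
```

```text
at [ 0.6056 -0.1997  0.0835] phi 85.53 travel [0.0003, 0.0, 0.0745] ang [-0.06, 0.17, 0.03] q6 -0.35 F [-0.5 -0.1 -0.3] w 0.822 gf 0.0 t 7.62
```

move_arm --rows '[{"travel": [0, 0, 0.02], "angular": [0, 0, 0], "claw": 0.82}, {"travel": [0, 0, 0.045], "angular": [0, 0, 0], "claw": 0.82}, {"travel": [0, 0, 0.06], "angular": [0, 0, 0], "claw": 0.82}, {"travel": [0, 0, 0.068], "angular": [0, 0, 0], "claw": 0.82}, {"travel": [0, 0, 0.073], "angular": [0, 0, 0], "claw": 0.82}, {"travel": [0, 0, 0.073], "angular": [0, 0, 0], "claw": 0.82}, {"travel": [0, 0, 0.073], "angular": [0, 0, 0], "claw": 0.82}, {"travel": [0, 0, 0.073], "angular": [0, 0, 0], "claw": 0.82}]'

```text
t: 8.28
ee_pos: [0.6058, -0.1997, 0.0106]
eef_rot: [0.001, 0.039, 0.999, -0.001]
contact_force: [-0.1, 0.2, -0.5]
gripper_width: 0.819
grasp_force: 0.0
```

move_arm --rows '[{"travel": [0, 0, 0], "angular": [0, 0, 0], "claw": 0.5}, {"travel": [0, 0, 0], "angular": [0, 0, 0], "claw": 0.5}, {"travel": [0, 0, 0], "angular": [0, 0, 0], "claw": 0.5}, {"travel": [0, 0, 0], "angular": [0, 0, 0], "claw": 0.5}, {"travel": [0, 0, 0], "angular": [0, 0, 0], "claw": 0.5}, {"travel": [0, 0, -0.003], "angular": [0, 0, 0], "claw": 0.5}, {"travel": [0, 0, -0.01], "angular": [0, 0, 0], "claw": 0.5}, {"travel": [0, 0, -0.02], "angular": [0, 0, 0], "claw": 0.5}]' --force 60

```text
t: 8.95
ee_pos: [0.6022, -0.198, 0.0264]
eef_rot: [-0.003, 0.039, 0.999, 0.001]
contact_force: [-1.2, 0.1, -3.0]
gripper_width: 0.646
grasp_force: 65.3
```

```bash
python3 -c "
from h import *
plan([.6055,-.1997,.17],85.5)"
```

```text
at [ 0.6022 -0.198   0.0264] phi 85.54 travel [-0.0026, -0.0011, -0.1437] ang [0.12, -0.32, 0.04] q6 -0.35 F [-1.2  0.1 -3. ] w 0.646 gf 65.3 t 8.95
```

move_arm --rows '[{"travel": [0, 0, -0.035], "angular": [0, 0, 0], "claw": 0.5}, {"travel": [0, 0, -0.075], "angular": [0, 0, 0], "claw": 0.5}, {"travel": [0, 0, -0.115], "angular": [0, 0, 0], "claw": 0.5}, {"travel": [0, 0, -0.145], "angular": [0, 0, 2], "claw": 0.5}, {"travel": [0.005, 0.02, -0.15], "angular": [0, 0, 7], "claw": 0.5}, {"travel": [0.01, 0.05, -0.15], "angular": [0, 0, 13], "claw": 0.5}, {"travel": [0.015, 0.085, -0.15], "angular": [0, 0, 19], "claw": 0.5}, {"travel": [0.02, 0.12, -0.15], "angular": [0, 0, 25], "claw": 0.5}]'

```text
t: 9.62
ee_pos: [0.5935, -0.0772, 0.1792]
eef_rot: [0.0, 0.258, 0.966, 0.0]
contact_force: [1.6, 0.3, -2.5]
gripper_width: 0.65
grasp_force: 65.5
```

```bash
python3 -c "
from h import *
plan([.5843,.1298,.175],-9.5)"
```

```text
at [ 0.5935 -0.0772  0.1792] phi 60.14 travel [0.111, 0.1749, 0.0043] ang [0.01, -0.01, 69.64] q6 0.28 F [ 1.6  0.3 -2.5] w 0.65 gf 65.5 t 9.62
```

move_arm --rows '[{"travel": [0.015, 0.025, 0], "angular": [0, 0, 7], "claw": 0.5}, {"travel": [0.03, 0.05, 0], "angular": [0, 0, 14], "claw": 0.5}, {"travel": [0.05, 0.08, 0], "angular": [0, 0, 21], "claw": 0.5}, {"travel": [0.07, 0.11, 0], "angular": [0, 0, 28], "claw": 0.5}, {"travel": [0.085, 0.135, 0], "angular": [0, 0, 35], "claw": 0.5}, {"travel": [0.1, 0.16, 0], "angular": [0, 0, 42], "claw": 0.5}, {"travel": [0.108, 0.17, 0], "angular": [0, 0, 49], "claw": 0.5}, {"travel": [0.11, 0.174, 0], "angular": [0, 0, 56], "claw": 0.5}]'

```text
t: 10.28
ee_pos: [0.5824, 0.1308, 0.1786]
eef_rot: [-0.001, 0.679, 0.734, -0.0]
contact_force: [0.6, -0.8, -2.7]
gripper_width: 0.642
grasp_force: 65.3
```

move_arm --rows '[{"travel": [0, 0, 0], "angular": [0, 0, 6], "claw": 0.5}, {"travel": [0, 0, 0], "angular": [0, 0, 12], "claw": 0.5}, {"travel": [0, 0, 0], "angular": [0, 0, 13.5], "claw": 0.5}, {"travel": [0, 0, 0], "angular": [0, 0, 13.5], "claw": 0.5}, {"travel": [0, 0, 0], "angular": [0, 0, 13.5], "claw": 0.5}, {"travel": [0, 0, 0], "angular": [0, 0, 13.5], "claw": 0.5}, {"travel": [0, 0, 0], "angular": [0, 0, 13.5], "claw": 0.5}, {"travel": [0, 0, 0], "angular": [0, 0, 13.5], "claw": 0.5}]'

```text
t: 10.95
ee_pos: [0.5837, 0.1276, 0.1787]
eef_rot: [-0.0, 0.76, 0.65, -0.0]
contact_force: [-0.8, -0.0, -2.2]
gripper_width: 0.649
grasp_force: 65.3
```

Run:
```python
from h import *
p,d,W=grab('wrist'); cv2.imwrite('pics/w5.png',p); np.save('w5.npy',W)
plan([.5843,.1298,.06],-9.5)
rect(sel(W,.49,.66,.05,.24,.050,.062),'stops')
rect(sel(W,.49,.66,.05,.24,.026,.038),'top')
```

```text
at [0.5837 0.1276 0.1787] phi -8.96 travel [0.0023, 0.0003, 0.1187] ang [-0.01, -0.0, 0.54] q6 1.83 F [ 0.7 -0.9 -3.2] w 0.64 gf 65.3 t 11.0
stops 2021 c [601.7 177.6] s [26.9 80.2] a 80.9 z [53.9 55.3 57.6]
top 9647 c [583.8 161.9] s [ 74.8 123.8] a 81.1 z [27.6 31.5 33.1]
```

View pics/w5.png

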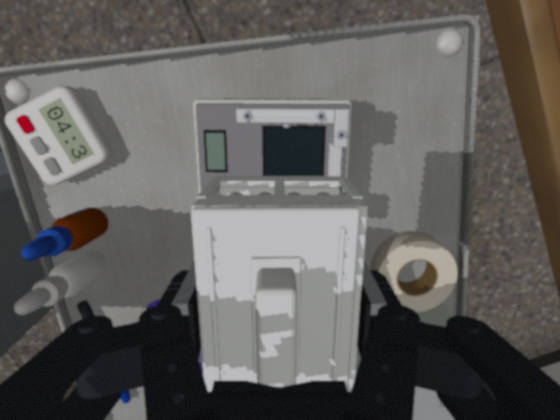

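The view shows the left bar at (290,116) and the left far post at (338,150), with the held rack and its lid below them. I fit the inner faces of both stops and the held rack's outline.

Run:
```python
from h import *
W=np.load('w5.npy'); c=np.array([.5817,.145])
P=sel(W,.49,.66,.05,.24,.050,.062)
T=sel(W,.49,.66,.05,.24,.026,.038)
for yaw in (-9.5,-9.0):
    a=np.radians(yaw); ux=np.array([np.cos(a),np.sin(a)]); uy=np.array([-ux[1],ux[0]])
    s,t=((P[:,:2]-c)@ux*1000,(P[:,:2]-c)@uy*1000)
    bar=s<38; post=t<36
    print(yaw,'bar y',np.percentile(t[bar],[1,3,97,99]).round(1),'x',np.percentile(s[bar],[1]).round(1),'post x',np.percentile(s[post],[1,3,97,99]).round(1),'y',np.percentile(t[post],[1,99]).round(1))
    # slope of bar inner edge
    b=P[bar][:,:2]; xs=(s[bar]//6); e=[(s[bar][xs==k].mean(),np.percentile(t[bar][xs==k],3)) for k in np.unique(xs) if (xs==k).sum()>20]
    e=np.array(e); print(' edge slope deg',np.degrees(np.polyfit(e[:,0],e[:,1],1)[0]).round(2))
    s2,t2=((T[:,:2]-c)@ux*1000,(T[:,:2]-c)@uy*1000)
    print(' top x',np.percentile(s2,[.5,1,99,99.5]).round(1),'y max',np.percentile(t2,[99,99.7]).round(1))
m=((W[...,2]>.20)&(W[...,2]<.228))
# held rack top (lid/rim)
o=sel(W,.5,.67,.05,.24,.195,.23); print(len(o),np.percentile(o[:,2],[2,50,98]))
s,t=((o[:,:2]-c)@ux*1000,(o[:,:2]-c)@uy*1000); print('held x',np.percentile(s,[1,99]).round(1),'y',np.percentile(t,[1,98,99.5]).round(1))
b=rect(o[t>-5] if 0 else o,'held')
print(np.degrees(np.arctan2(*0*[1])) if 0 else '')
```

```text
-9.5 bar y [38.8 39.  48.8 48.9] x [-25.] post x [44.  44.2 53.8 54. ] y [22.3 35.9]
 edge slope deg 0.56
 top x [-61.9 -61.4  59.6  60.1] y max [53.7 54.1]
-9.0 bar y [38.9 39.  48.7 48.7] x [-24.6] post x [44.3 44.4 54.  54.3] y [21.9 35.7]
 edge slope deg -0.07
 top x [-61.7 -61.2  59.8  60.4] y max [53.6 54.3]
32276 [0.20023903 0.21562124 0.22902578]
held x [-38.4  49. ] y [-38.7  25.2  25.4]
held 32276 c [586.2 135.5] s [87. 91.] a 36.8 z [204.9 215.6 226.8]
```

move_arm --rows '[{"travel": [0.005, -0.004, 0.03], "angular": [0, 0, 0], "claw": 0.5}, {"travel": [0.005, -0.004, 0.065], "angular": [0, 0, 0], "claw": 0.5}, {"travel": [0.005, -0.004, 0.095], "angular": [0, 0, 0], "claw": 0.5}, {"travel": [0.005, -0.004, 0.115], "angular": [0, 0, 0], "claw": 0.5}, {"travel": [0.005, -0.004, 0.125], "angular": [0, 0, 0], "claw": 0.5}, {"travel": [0.005, -0.004, 0.13], "angular": [0, 0, 0], "claw": 0.5}, {"travel": [0.005, -0.004, 0.133], "angular": [0, 0, 0], "claw": 0.5}, {"travel": [0.005, -0.004, 0.135], "angular": [0, 0, 0], "claw": 0.5}]'

```text
t: 11.67
ee_pos: [0.5818, 0.1333, 0.0451]
eef_rot: [0.001, 0.76, 0.65, 0.001]
contact_force: [-0.0, -0.3, -2.6]
gripper_width: 0.648
grasp_force: 65.3
```

move_arm --rows '[{"travel": [0, 0, 0.0], "angular": [0, 0, 0], "claw": 0.5}, {"travel": [0, 0, 0.0], "angular": [0, 0, 0], "claw": 0.5}, {"travel": [0, 0, 0.0], "angular": [0, 0, 0], "claw": 0.5}, {"travel": [0, 0, 0.001], "angular": [0, 0, 0], "claw": 0.5}, {"travel": [0, 0, 0.001], "angular": [0, 0, 0], "claw": 0.5}, {"travel": [0, 0, 0.001], "angular": [0, 0, 0], "claw": 0.5}, {"travel": [0, 0, 0.001], "angular": [0, 0, 0], "claw": 0.5}, {"travel": [0, 0, 0.001], "angular": [0, 0, 0], "claw": 0.5}]'

```text
t: 12.33
ee_pos: [0.5806, 0.1332, 0.0427]
eef_rot: [0.0, 0.76, 0.65, -0.0]
contact_force: [0.2, 0.1, -2.1]
gripper_width: 0.648
grasp_force: 65.3
```

```bash
cat > st.py <<'E'
from h import *
def st():
    e,M,o=pose(); a=np.radians(-9); ux=np.array([np.cos(a),np.sin(a)]); uy=np.array([-ux[1],ux[0]])
    q=(e[:2]-[.5817,.145])*1000; F=o['contact_force']
    print('TCP rel c x,y',(q@ux).round(1),(q@uy).round(1),'z',e[2].round(4),'tilt',np.degrees(M[:2,2]).round(2),'phi',np.degrees(np.arctan2(M[1,1],M[0,1])).round(2),'F',(F[:2]@ux).round(1),(F[:2]@uy).round(1),F[2].round(1),'w',round(o['gripper_width'],3),round(o['grasp_force'],1),round(o['t'],2))
st()
E
python3 st.py
```

```text
TCP rel c x,y 0.7 -11.8 z 0.0427 tilt [ 0. -0.] phi -8.97 F 0.2 0.1 -2.1 w 0.648 65.3 12.33
```

move_arm --rows '[{"travel": [0, 0, 0.0005], "angular": [0, 0, 0], "claw": 0.5}, {"travel": [0, 0, 0.001], "angular": [0, 0, 0], "claw": 0.5}, {"travel": [0, 0, 0.0015], "angular": [0, 0, 0], "claw": 0.5}, {"travel": [0, 0, 0.002], "angular": [0, 0, 0], "claw": 0.5}, {"travel": [0, 0, 0.002], "angular": [0, 0, 0], "claw": 0.5}, {"travel": [0, 0, 0.002], "angular": [0, 0, 0], "claw": 0.5}, {"travel": [0, 0, 0.002], "angular": [0, 0, 0], "claw": 0.5}, {"travel": [0, 0, 0.002], "angular": [0, 0, 0], "claw": 0.5}]'

```text
t: 13.0
ee_pos: [0.5815, 0.1333, 0.0427]
eef_rot: [0.001, 0.76, 0.65, 0.001]
contact_force: [-1.3, -0.1, 6.0]
gripper_width: 0.648
grasp_force: 66.5
```

```bash
python3 st.py
```

```text
TCP rel c x,y 1.7 -11.6 z 0.0427 tilt [0.15 0.  ] phi -8.97 F -1.3 -0.3 6.0 w 0.648 66.5 13.0
```

move_arm --rows '[{"travel": [0.003, 0, -0.001], "angular": [0, 0, 0], "claw": 0.5}, {"travel": [0.006, 0, -0.001], "angular": [0, 0, 0], "claw": 0.5}, {"travel": [0.008, 0.003, -0.001], "angular": [0, 0, 0], "claw": 0.5}, {"travel": [0.008, 0.006, -0.001], "angular": [0, 0, 0], "claw": 0.5}, {"travel": [0.008, 0.009, -0.001], "angular": [0, 0, 0], "claw": 0.5}, {"travel": [0.008, 0.012, -0.001], "angular": [0, 0, 0], "claw": 0.5}, {"travel": [0.008, 0.013, -0.001], "angular": [0, 0, 0], "claw": 0.5}, {"travel": [0.008, 0.013, -0.001], "angular": [0, 0, 0], "claw": 0.5}]'

```text
t: 13.67
ee_pos: [0.5945, 0.1389, 0.0426]
eef_rot: [0.0, 0.76, 0.65, -0.0]
contact_force: [-3.8, -0.9, 6.1]
gripper_width: 0.647
grasp_force: 66.4
```

```bash
python3 st.py
```

```text
TCP rel c x,y 13.6 -4.0 z 0.0426 tilt [-0.04 -0.04] phi -8.98 F -3.6 -1.5 6.1 w 0.647 66.4 13.67
```

move_arm --rows '[{"travel": [0.001, 0.001, 0], "angular": [0, 0, 0], "claw": 0.5}, {"travel": [0.002, 0.002, 0], "angular": [0, 0, 0], "claw": 0.5}, {"travel": [0.003, 0.003, 0], "angular": [0, 0, 0], "claw": 0.5}, {"travel": [0.004, 0.004, 0], "angular": [0, 0, 0], "claw": 0.5}, {"travel": [0.004, 0.005, 0], "angular": [0, 0, 0], "claw": 0.5}, {"travel": [0.004, 0.006, 0], "angular": [0, 0, 0], "claw": 0.5}, {"travel": [0.004, 0.006, 0], "angular": [0, 0, 0], "claw": 0.5}, {"travel": [0.004, 0.006, 0], "angular": [0, 0, 0], "claw": 0.5}]'

```text
t: 14.33
ee_pos: [0.5969, 0.1392, 0.0427]
eef_rot: [-0.001, 0.761, 0.649, -0.005]
contact_force: [-12.9, -9.0, 14.3]
gripper_width: 0.647
grasp_force: 67.3
```

```bash
python3 st.py
```

```text
TCP rel c x,y 15.9 -3.3 z 0.0427 tilt [-0.51 -0.35] phi -9.09 F -11.3 -10.9 14.3 w 0.647 67.3 14.33
```

Run:
```python
from h import *
p,d,W=grab('wrist'); cv2.imwrite('pics/w6.png',cv2.resize(p,(800,600))); np.save('w6.npy',W)
a=np.radians(-9.05); ux=np.array([np.cos(a),np.sin(a)]); uy=np.array([-ux[1],ux[0]])
P=sel(W,.5,.66,.05,.24,.04,.12); Q=(P[:,:2]-[.5817,.145])*1000; s,t=Q@ux,Q@uy
for n,z0,z1 in [('stop',.051,.060),('rim',.069,.0765),('plate',.077,.082)]:
    m=(P[:,2]>z0)&(P[:,2]<z1); b=m&(s<30)&(s>-10)
    if n=='stop': k=m&(s>30)&(t>22)&(t<36);print('bar y',np.percentile(t[b&(t>30)],[2,98]),'post x',np.percentile(s[k],[2,98]) if k.sum() else None)
    else: print(n,m.sum(),'ymax',np.percentile(t[b],[98,99.5]),'xmax',np.percentile(s[m&(t>20)],[1,99]),np.median(P[m,2]))
import st
```

```text
bar y [38.68228118 48.77050057] post x [48.03611467 54.28210103]
rim 3798 ymax [39.0127688  39.11910865] xmax [-10.96169306  43.86700393] 0.07498362283974687
plate 22759 ymax [37.45112929 38.08934621] xmax [-6.44176965 44.1036581 ] 0.07957186513729658
TCP rel c x,y 15.9 -3.3 z 0.0427 tilt [-0.51 -0.35] phi -9.1 F -11.4 -10.9 14.1 w 0.648 67.3 14.38
```

View pics/w6.png

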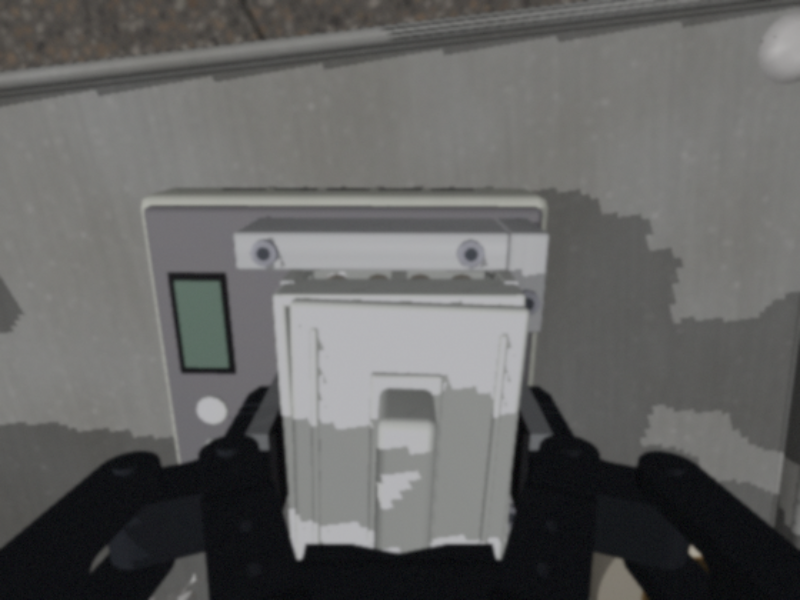

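The rack's end is flush with the bar (39.0 mm against 38.9 mm) and its long side is flush with the post (43.9 mm against 44.2 mm). There is about 11 N of push on each axis, and the lid is seated. I hand in.

```bash
python3 -c "
from h import *
print(job.job_done())"
```

```text
the job is handed in; nothing more can be done
None
```

The job is handed in with the lid seated and the rack held pressed against both stops at about 11 N each way. The measured faces are flush to within 0.3 mm, and the hand-in call gave no verdict.

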